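# Draw the spring gauge out to its mark and hold it

### The job

Unlock the spring draw gauge on the bench by pressing its pedal right down to its stop, and let the pedal come back up. Then take the crossbar handle and pull it straight out of the gauge until the pointer on the draw bar stands level with the nose of the index mark on the rail beside it; the spring pulls it back if it is let go, so finish still holding the handle there. Leave the small things lying around the gauge where they are.

Things in the scene. Friction and masses are not known exactly. Their poses are not given: they have to be found in the camera images.
- gauge: the spring draw gauge, bolted to the bench: grey base plate 295 x 250 x 10 mm with an aluminium guide block (100 x 60 mm, top 49 mm above the bench). Origin on the bench top, under the middle of the block's front face. Its -x axis, roughly toward the robot, is the pull direction; +y is the pedal's side, -y the mark's side; z up. Nothing on it is higher than 85 mm
- draw_grip (a point): middle of the crossbar handle: a steel bar 12 mm thick and 72 mm long along the gauge's y axis (16 mm balls at its ends), its centre 70 mm above the bench, carried on a post 12 mm thick. At home it stands 75 mm in front of the guide block; the draw bar and the pointer arm below it reach 42 mm above the bench, so there is room for fingertips to go 20 mm below the bar's centre in front of and behind it
- draw (a joint): how far the handle is drawn out, m: 0 = home, 0.090 = end of travel; straight along the gauge's -x axis. Locked at 0 until the lock pin is up. The spring pulls it home with 5 N at 0 and 100 N/m more (11.5 N at 65 mm)
- pointer (a point): tip of the flat pointer arm, fixed to the draw bar, that sticks out 75 mm to the gauge's -y side right below the crossbar, 32 mm above the bench; it moves with the handle. Axes parallel to the gauge's
- mark_tip (a point): tip of the nose of the index mark, a dark collar (12 x 24 mm) with a thumb screw, fixed on the rail at the gauge's -y side; the nose points at the pointer's path and the pointer passes it with a gap of about 6 mm. Axes parallel to the gauge's. The handle must be drawn 35 to 65 mm to bring the pointer level with it along the gauge's x; it differs each time
- pedal_pad (a point): middle of the top of the pedal's tread, a ribbed steel plate 50 x 46 mm, about 61 mm above the bench at rest and 34 mm when fully down. It lies 77 mm in front of the hinge and 100 mm to the +y side of the handle's line
- pedal (a joint): pedal angle, rad: 0 = up, 0.34 = down on its stop; the hinge runs along the gauge's y axis, 40 mm above the bench, level in x with the guide block's front face. Its spring needs about 6 N on the tread to start and 10 N at the stop; it springs up by itself when released
- pin (a joint): height by which the lock pin (small dark collar and knob on top of the guide block) is lifted, m: 0 = locked. A full press of the pedal lifts it about 0.013 by the pedal's tail; it stays up by itself and the handle is free from 0.010 on
- tape_roll: bystander: grey roll of tape lying flat at the gauge's -y side, 66 mm across, 24 mm high; origin at its underside
- ring_gauge: bystander: plain light ring lying flat at the gauge's +y side, 48 mm across, 14 mm high; origin at its underside. Left of it on the bench (world y from 0.15 up, x from 0.46 up) a fixed tray of wire spools stands 220 mm high: pass over it
- test_weight: bystander: small knobbed cylindrical weight, 22 mm across, 37 mm high, upright at the gauge's +y side; origin at its underside
- marker: bystander: marker pen, 146 mm long, 15 mm high, lying along y near the bench's front edge; origin at its underside

How it is judged:
By the outcome, as a careful person would: the job done as asked, in the order asked, and still so for the second after the job is handed in, while the arm keeps its last pose, push and grip.
It also fails if it takes over 64 s, if anything falls off the work surface, if the arm or the gripper's body presses on something with over 40 N, if the wrist force passes 120 N, or if a joint passes its speed limit or range.

### The arm

A 7-joint arm with a two-finger parallel gripper is mounted at the origin on a cart in front of the work surface, level with it; the furniture and walls round the work are solid. World frame = base frame: x ahead of the robot, y to its left, z up, the work surface at z = 0. Lengths are in m, angles in rad, forces in N, time in s.
With the tool pointing down it reaches from about 0.4 to 0.875 m from the base axis. Payload 6.5 kg.
Tool frame: the origin (TCP) lies at the very end of the fingers, on their centre line; the grasp point (between the pads) lies 19 mm behind it; x points along the fingers, z is the direction in which the jaws open and shut, and the axes are right-handed (so a half turn about x gives the same grasp; the last joint's range is limited). The gripper opens to 88 mm and grips with 3 to 60 N. Pads are 18 mm wide; open, the fingers measure 123 mm over their backs; the gripper's body (75 mm by 187 mm) begins 45 mm behind the grasp point.
Start: joints at [-1.398, 0.536, -0.004, 1.538, 0.003, 1.067, -0.071], TCP at [0.154, 0.632, 0.239] pointing down, gripper open.
Joint ranges: [-2.7, 2.7], [-0.37, 2.16], [-1.27, 1.26], [0.24, 2.4], [-1.31, 4.45], [0.19, 1.91], [-2.76, 2.76]. Speed limits (rad/s): [2.39, 2.39, 3.14, 3.14, 3.14, 3.14, 3.14].

### API

Orientations are given as a unit quaternion [x, y, z, w].
In Python, from plant import readout, optics, ticket gives the robot as it stands.
- The arm moves only by the shell command python3 -m creep 'ROWS' [FORCE]. ROWS is JSON, a list that holds one entry, the list of rows, each a list of 7 numbers: the turn, a rotation vector about the tool's x, y, z in rad, then the shift along the tool's x, y, z in m, then the opening, from 0 (shut) to 1 (fully open). In form: [[[ax, ay, az, x, y, z, gripper], ...]]. A call has 1 to 5 rows; each row is the pose to reach, as a shift and turn from the pose commanded when the call began, along the tool's axes at that moment; what a row does not reach only later rows make up. A row lasts 1/12 s, in which the tool goes at most 41.7 mm and 7.16 degrees, less where a joint would pass 70% of its speed; a pose out of reach is approached as far as the arm can. A call with a gripper value outside its range is refused whole. The fingers move at their own pace and stop on an object; FORCE is the grip in N (left out, the last holds). Time passes only in rows, so rows that repeat a pose let the fingers close. It gives the time, the measured TCP pose, the force and the opening at its end, in the units of the state.
- readout.sense(): the state, without advancing time (a new reading comes with each control period).
- optics.read_camera(name): name is "scene" or "side" or "wrist"; returns the picture (384x512x3 uint8, red, green, blue); there is no depth.
- optics.camera_info(name): a dict with "intrinsics" (3x3 intrinsics, pixels), "view" (4x4, takes a point from world to camera coordinates); the wrist camera has in their place "tool_from_camera" (4x4, takes a point from camera to tool coordinates, whose origin is the TCP and whose axes are the tool frame's). Camera axes: x right, y down, z forward; pixel columns grow to the right and rows downward; lengths in m; the calibration is good to about 2 mm. A picture is of the moment at which its call begins: read the wrist's pose just before it. camera_info takes no time and is no camera call.
- ticket.hand_in(): hands the job in, once; it reports no verdict.
The state is a dict: "t": time; "joints": joint angles; "joint_vel": joint speeds; "tau": joint torques, N m; "ee_pos": TCP position; "tool_rot": TCP orientation; "ft_force": force on the tool from outside, world axes, zero at the start; "wrist_torque": the same for the moment, N m; "finger_gap": finger opening in m.
Only numpy, scipy, OpenCV 4.12 (cv2) and the standard library are available. Lean on these libraries where they do the work, as an engineer would, in place of code of your own. Each camera call takes 0.05 s, during which the arm holds its last target.

## Working session

There is one attempt and no reset: what is moved stays moved. The work goes in short steps, Python scripts to look and compute and a shell command to move; the robot and the scene stay as the last step left them, time stands still between calls to the robot, and variables do not carry over. Pictures are saved under pics/ and viewed, and the job is handed in when it is done.

```bash
ls; mkdir -p pics; python3 - <<'E'
from plant import readout, optics
import cv2, json
s=readout.sense()
for k,v in s.items(): print(k,v)
for n in ("scene","side","wrist"):
    i=optics.camera_info(n); print(n,i)
    im=optics.read_camera(n); cv2.imwrite(f"pics/{n}0.png",cv2.cvtColor(im,cv2.COLOR_RGB2BGR))
E
```

```text
pics
t 0.0
joints [-1.3982156   0.53716388 -0.00439655  1.53883096  0.00260236  1.06728933
 -0.07121857]
joint_vel [-5.16178264e-05 -1.43401479e-04  1.35548912e-03  9.30913844e-04
  3.36964748e-04  8.80749903e-04  1.87489639e-03]
tau [-4.12814802e-05 -5.70962727e+01  9.91203524e-01 -2.51604670e+01
 -5.61199395e-02  1.79364311e-02  1.68070583e-04]
ee_pos [0.1536376  0.63097156 0.23785739]
tool_rot [-0.43730007  0.55642472  0.43648427  0.55555528]
ft_force [ 0.70322523  0.26747334 -0.20981163]
wrist_torque [-0.00249897  0.01887754  0.01554718]
finger_gap 0.08804357374878119
scene {'intrinsics': array([[474.85809196,   0.        , 247.49161108],
       [  0.        , 474.85809196, 191.92788054],
       [  0.        ,   0.        ,   1.        ]]), 'view': array([[-0.88540742, -0.46472417,  0.0092278 ,  0.37702256],
       [-0.22888794,  0.41863401, -0.8788378 ,  0.27019123],
       [ 0.40455409, -0.78024164, -0.47703141,  0.65802154],
       [ 0.        ,  0.        ,  0.        ,  1.        ]])}
side {'intrinsics': array([[434.65345457,   0.        , 260.44357593],
       [  0.        
[... 175 characters left out ...]
0.17163339, -0.47731291,  0.46924271],
       [ 0.46783708,  0.09464512, -0.87873248,  0.86045444],
       [ 0.        ,  0.        ,  0.        ,  1.        ]])}
wrist {'intrinsics': array([[327.14841538,   0.        , 258.03681026],
       [  0.        , 327.14841538, 195.60412452],
       [  0.        ,   0.        ,   1.        ]]), 'tool_from_camera': array([[-9.14306316e-04, -3.01303105e-01,  9.53527977e-01,
        -1.47015299e-01],
       [ 3.51819664e-04, -9.53528413e-01, -3.01302906e-01,
         7.98414899e-02],
       [ 9.99999520e-01,  5.99867429e-05,  9.77821408e-04,
         5.22452193e-04],
       [ 0.00000000e+00,  0.00000000e+00,  0.00000000e+00,
         1.00000000e+00]])}
```

View pics/scene0.png

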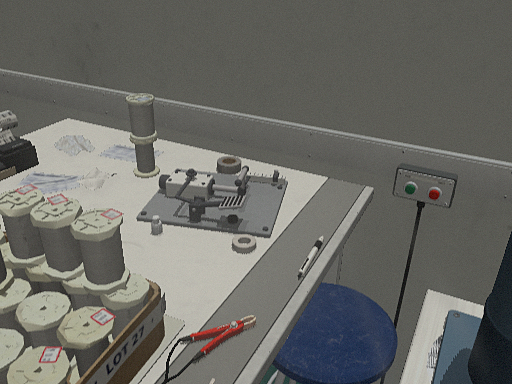

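View pics/side0.png

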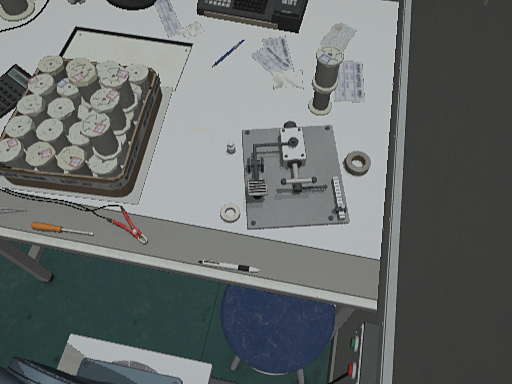

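View pics/wrist0.png

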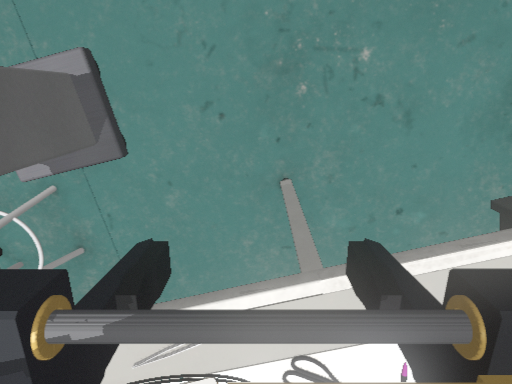

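```bash
python3 - <<'E'
import cv2
a=cv2.imread('pics/side0.png')[110:240,210:380]; cv2.imwrite('pics/sideZ.png',cv2.resize(a,None,fx=4.5,fy=4.5,interpolation=cv2.INTER_CUBIC))
a=cv2.imread('pics/scene0.png')[145:260,130:300]; cv2.imwrite('pics/sceneZ.png',cv2.resize(a,None,fx=4.5,fy=4.5,interpolation=cv2.INTER_CUBIC))
E
```

```text
(no output)
```

View pics/sideZ.png

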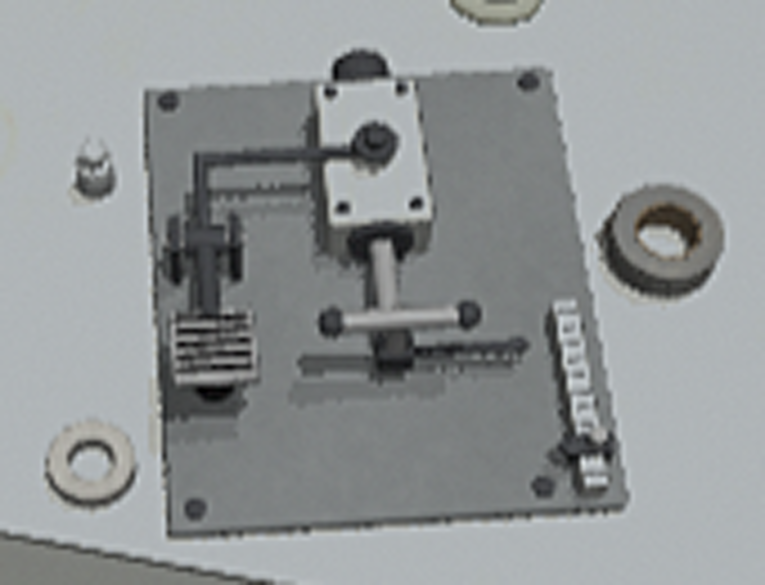

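View pics/sceneZ.png

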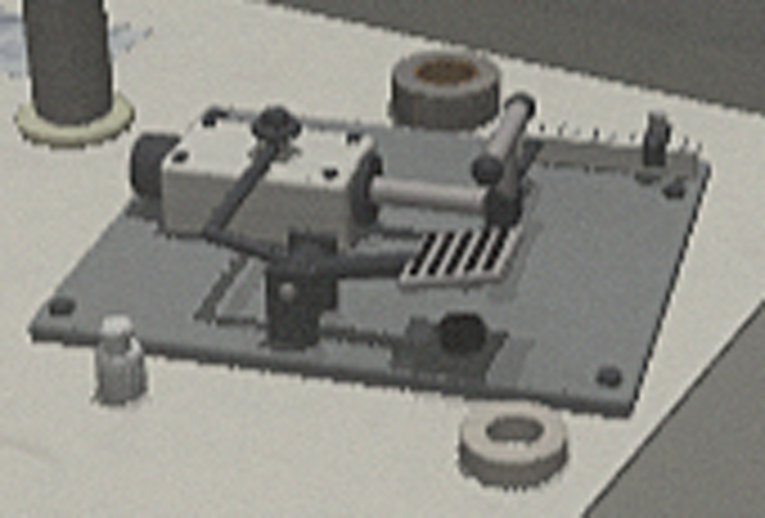

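```bash
cat > h.py <<'E'
import numpy as np
from plant import readout, optics
def ray(name,u,v,s=None):
    i=optics.camera_info(name);K=i['intrinsics'];d=np.linalg.inv(K)@[u,v,1]
    if name=='wrist':
        from scipy.spatial.transform import Rotation as R
        T=i['tool_from_camera'];Rw=R.from_quat(s['tool_rot']).as_matrix()
        return Rw@T[:3,3]+s['ee_pos'],Rw@T[:3,:3]@d
    V=i['view'];return -V[:3,:3].T@V[:3,3],V[:3,:3].T@d
def at(name,u,v,z,s=None):
    o,d=ray(name,u,v,s);return o+d*(z-o[2])/d[2]
def proj(name,p,s=None):
    i=optics.camera_info(name);K=i['intrinsics']
    if name=='wrist':
        from scipy.spatial.transform import Rotation as R
        T=i['tool_from_camera'];c=T[:3,:3].T@(R.from_quat(s['tool_rot']).as_matrix().T@(np.array(p)-s['ee_pos'])-T[:3,3])
    else: c=i['view'][:3,:3]@p+i['view'][:3,3]
    q=K@c;return q[:2]/q[2]
E
python3 - <<'E'
from h import *
f=lambda x,y:(210+x/4.5,110+y/4.5)
g=lambda x,y:(130+x/4.5,145+y/4.5)
for n,c,z in [('TL',f(147,90),.01),('TR',f(550,70),.01),('BR',f(627,500),.01),('BL',f(168,527),.01),('ballL',f(332,321),.07),('ballR',f(468,313),.07),('blkFL',f(331,223),.049),('blkFR',f(431,220),.049),('pad',f(214,345),.061),('nose',f(557,455),.032),('ptr',f(527,345),.032)]:
    print(n,at('side',*c,z).round(4))
print('scene')
for n,c,z in [('ballL',g(486,168),.07),('ballR',g(520,105),.07),('pad',g(460,255),.061)]:
    print(n,at('scene',*c,z).round(4))
E
```

```text
TL [ 0.7425 -0.095   0.01  ]
TR [ 0.8053 -0.3337  0.01  ]
BR [ 0.527  -0.4087  0.01  ]
BL [ 0.4629 -0.1682  0.01  ]
ballL [ 0.5717 -0.236   0.07  ]
ballR [ 0.5907 -0.3066  0.07  ]
blkFL [ 0.6457 -0.2236  0.049 ]
blkFR [ 0.6586 -0.2784  0.049 ]
pad [ 0.5499 -0.1761  0.061 ]
nose [ 0.5354 -0.3664  0.032 ]
ptr [ 0.5991 -0.3423  0.032 ]
scene
ballL [ 0.5734 -0.2351  0.07  ]
ballR [ 0.592  -0.3056  0.07  ]
pad [ 0.5505 -0.1682  0.061 ]
```

```bash
cat >> h.py <<'E'
from scipy.spatial.transform import Rotation as R
YAW=np.radians(14.8)
gx=np.array([np.cos(YAW),np.sin(YAW),0]);gy=np.array([-np.sin(YAW),np.cos(YAW),0])
H=np.array([0.5822,-0.2708,0.07]); PAD=np.array([.551,-.173,.061])
def target(sign):
    x=np.array([0,0,-1.]);z=sign*gx;y=np.cross(z,x);return R.from_matrix(np.c_[x,y,z])
def plan(p,sign=None):
    s=readout.sense();Rt=R.from_quat(s['tool_rot'])
    d=Rt.inv().apply(np.array(p)-s['ee_pos'])
    print('pos',s['ee_pos'].round(4),'shift',d.round(4),end=' ')
    if sign: print('rot',(Rt.inv()*target(sign)).as_rotvec().round(4))
    else: print()
E
python3 - <<'E'
from h import *
s=readout.sense();print(R.from_quat(s['tool_rot']).as_matrix().round(3))
plan([.5,-.1,.3],1);plan([.5,-.1,.3],-1)
E
```

```text
[[-0.    -0.972  0.236]
 [-0.001  0.236  0.972]
 [-1.    -0.    -0.001]]
pos [0.1537 0.6311 0.238 ] shift [-0.0611 -0.5094 -0.6286] rot [ 1.0738e+00 -1.1000e-03  8.0000e-04]
pos [0.1537 0.6311 0.238 ] shift [-0.0611 -0.5094 -0.6286] rot [-2.0678e+00 -9.0000e-04 -1.3000e-03]
```

```bash
python3 -m creep '[[[0.1,0,0,-0.012,-0.031,-0.024,1],[0.2,0,0,-0.024,-0.062,-0.048,1],[0.3,0,0,-0.036,-0.093,-0.072,1],[0.4,0,0,-0.048,-0.124,-0.096,1],[0.5,0,0,-0.060,-0.155,-0.120,1]]]'; python3 - <<'E'
from h import *
plan([.48,.22,.3],1);plan(PAD+[0,0,.2],1)
E
```

```text
t: 0.57
ee_pos: [0.2768, 0.4765, 0.299]
tool_rot: [-0.284, 0.648, 0.284, 0.647]
ft_force: [0.6, 1.2, 0.0]
finger_gap: 0.0881
pos [0.2768 0.4765 0.299 ] shift [-0.001  -0.3232 -0.0512] rot [ 5.689e-01 -5.000e-04  1.000e-04]
pos [0.2768 0.4765 0.299 ] shift [ 0.0381 -0.6415 -0.2924] rot [ 5.689e-01 -5.000e-04  1.000e-04]
```

```bash
python3 -m creep '[[[0.1,0,0,0,-0.040,-0.008,1],[0.2,0,0,0,-0.080,-0.016,1],[0.3,0,0,0,-0.12,-0.024,1],[0.4,0,0,0,-0.16,-0.032,1],[0.5,0,0,0,-0.2,-0.04,1]]]'; python3 - <<'E'
from h import *
plan(PAD+[0,0,.2],1)
E
```

```text
t: 0.98
ee_pos: [0.3976, 0.3122, 0.2988]
tool_rot: [-0.115, 0.698, 0.115, 0.698]
ft_force: [0.8, 0.7, -0.1]
finger_gap: 0.088
pos [0.3976 0.3122 0.2988] shift [ 0.0377 -0.5088 -0.0107] rot [ 0.069   0.0001 -0.0003]
```

```bash
python3 -m creep '[[[0.03,0,0,0,-0.041,-0.001,1],[0.06,0,0,0,-0.082,-0.002,1],[0.069,0,0,0,-0.123,-0.003,1],[0.069,0,0,0,-0.164,-0.004,1],[0.069,0,0,0,-0.205,-0.005,1]]]' && python3 -m creep '[[[0,0,0,0,-0.041,0,1],[0,0,0,0,-0.082,0,1],[0,0,0,0,-0.123,0,1],[0,0,0,0,-0.164,0,1],[0,0,0,0,-0.205,0,1]]]'; python3 - <<'E'
from h import *
plan(PAD+[0,0,.1],1)
E
```

```text
t: 1.4
ee_pos: [0.459, 0.1166, 0.2988]
tool_rot: [-0.093, 0.701, 0.093, 0.701]
ft_force: [1.0, 0.6, 0.9]
finger_gap: 0.088
t: 1.82
ee_pos: [0.5123, -0.0812, 0.2988]
tool_rot: [-0.093, 0.701, 0.093, 0.701]
ft_force: [1.3, -0.3, -0.5]
finger_gap: 0.0879
pos [ 0.5123 -0.0812  0.2988] shift [ 0.1378 -0.0987  0.0134] rot [ 0.0051  0.0003 -0.0003]
```

```bash
python3 -m creep '[[[0.005,0,0,0.02,-0.033,0.004,0],[0.005,0,0,0.04,-0.066,0.009,0],[0.005,0,0,0.06,-0.096,0.013,0],[0.005,0,0,0.09,-0.096,0.013,0],[0.005,0,0,0.09,-0.096,0.013,0]]]' 20; python3 - <<'E'
from h import *
import cv2
s=readout.sense();im=optics.read_camera('wrist');print(s['ee_pos'],s['tool_rot'],s['finger_gap'])
cv2.imwrite('pics/w1.png',cv2.resize(im[:,:,::-1],None,fx=1.5,fy=1.5,interpolation=cv2.INTER_CUBIC))
for p in (PAD,H,H+(-.0375)*gy): print(proj('wrist',p,s)*1.5)
plan(PAD,1)
E
```

```text
t: 2.23
ee_pos: [0.5467, -0.1695, 0.2038]
tool_rot: [-0.089, 0.704, 0.091, 0.698]
ft_force: [-0.9, 1.5, -0.5]
finger_gap: 0.0568
[ 0.54667703 -0.16950072  0.20376587] [-0.08934307  0.70425649  0.09051351  0.69846111] 0.05679233132259832
[396.08370125 282.47326144]
[403.66065424 435.63663981]
[403.2643712  483.32867561]
pos [ 0.5477 -0.1685  0.2062] shift [ 0.1452 -0.0056  0.0029] rot [-0.0016 -0.0057 -0.0025]
```

View pics/w1.png

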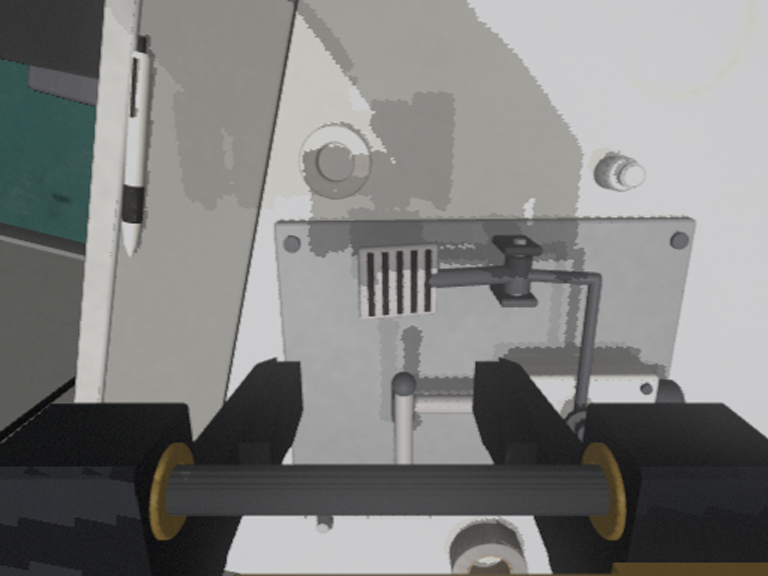

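```bash
python3 -m creep '[[[-0.002,-0.006,-0.002,0.01,-0.003,0.002,0],[-0.002,-0.006,-0.002,0.02,-0.005,0.002,0],[-0.002,-0.006,-0.002,0.05,-0.005,0.002,0],[-0.002,-0.006,-0.002,0.085,-0.005,0.002,0],[-0.002,-0.006,-0.002,0.12,-0.005,0.002,0]]]' 20;  python3 -m creep '[[[0,0,0,0,0,0,0],[0,0,0,0,0,0,0],[0,0,0,0,0,0,0]]]'; python3 - <<'E'
from h import *
plan(PAD,1)
E
```

```text
t: 2.7
ee_pos: [0.5545, -0.1722, 0.0888]
tool_rot: [-0.093, 0.697, 0.092, 0.705]
ft_force: [-0.2, -0.2, 0.0]
finger_gap: 0.0199
t: 2.95
ee_pos: [0.5544, -0.1732, 0.0908]
tool_rot: [-0.093, 0.698, 0.091, 0.704]
ft_force: [-0.1, -0.1, -0.1]
finger_gap: 0.0009
pos [ 0.5544 -0.1732  0.0908] shift [ 0.0297  0.0012 -0.0035] rot [0.0021 0.0085 0.0033]
```

```bash
python3 -m creep '[[[0,0.007,0.002,0.015,0.001,-0.004,0],[0,0.007,0.002,0.024,0.001,-0.004,0],[0,0.007,0.002,0.032,0.001,-0.004,0],[0,0.007,0.002,0.040,0.001,-0.004,0],[0,0.007,0.002,0.046,0.001,-0.004,0]]]';  python3 -m creep '[[[0,0,0,0.004,0,0,0],[0,0,0,0.004,0,0,0]]]'; python3 -m creep '[[[0,0,0,0.004,0,0,0],[0,0,0,0.004,0,0,0]]]'
```

```text
t: 3.37
ee_pos: [0.5473, -0.1738, 0.0422]
tool_rot: [-0.091, 0.703, 0.091, 0.7]
ft_force: [-7.2, -1.0, 8.5]
finger_gap: 0.0004
t: 3.53
ee_pos: [0.5473, -0.1738, 0.0381]
tool_rot: [-0.091, 0.703, 0.091, 0.7]
ft_force: [-6.3, -0.7, 7.9]
finger_gap: 0.0007
t: 3.7
ee_pos: [0.5477, -0.1738, 0.0345]
tool_rot: [-0.091, 0.702, 0.091, 0.7]
ft_force: [-5.4, -0.4, 8.1]
finger_gap: 0.0005
```

```bash
python3 -m creep '[[[0,0,0,0.003,0,0,0],[0,0,0,0.003,0,0,0]]]';  python3 -m creep '[[[0,0,0,0.003,0,0,0],[0,0,0,0.003,0,0,0]]]'
```

```text
t: 3.87
ee_pos: [0.5479, -0.1739, 0.0337]
tool_rot: [-0.091, 0.702, 0.092, 0.7]
ft_force: [-12.1, 2.8, 29.1]
finger_gap: 0.0007
t: 4.03
ee_pos: [0.5481, -0.174, 0.0329]
tool_rot: [-0.09, 0.702, 0.092, 0.701]
ft_force: [-18.4, 5.3, 53.3]
finger_gap: 0.0006
```

```bash
python3 -m creep '[[[0,0,0,-0.01,0,0,0],[0,0,0,-0.035,0,0,0],[0,0,0,-0.07,0,0,0],[0,0,0,-0.11,0,0,0.75],[0,0,0,-0.15,0,0,0.75]]]';  python3 -m creep '[[[0,0,0,-0.02,0,0,0.75],[0,0,0,-0.02,0,0,0.75],[0,0,0,-0.02,0,0,0.75]]]'; python3 - <<'E'
from h import *
import cv2
s=readout.sense();im=optics.read_camera('side')
cv2.imwrite('pics/s2.png',im[:,:,::-1])
im=optics.read_camera('scene');
cv2.imwrite('pics/c2.png',cv2.resize(im[145:260,130:300,::-1],None,fx=4.5,fy=4.5,interpolation=cv2.INTER_CUBIC))
s=readout.sense();im=optics.read_camera('wrist');print(s['ee_pos'],s['tool_rot'],s['finger_gap'])
cv2.imwrite('pics/w2.png',cv2.resize(im[:,:,::-1],None,fx=1.5,fy=1.5,interpolation=cv2.INTER_CUBIC))
plan(H+[0,0,.1],1)
E
```

```text
t: 4.45
ee_pos: [0.5488, -0.1729, 0.1799]
tool_rot: [-0.092, 0.702, 0.092, 0.7]
ft_force: [0.4, -0.7, 0.3]
finger_gap: 0.0118
t: 4.7
ee_pos: [0.5501, -0.1729, 0.1995]
tool_rot: [-0.092, 0.701, 0.092, 0.702]
ft_force: [0.0, -0.3, -0.5]
finger_gap: 0.0318
[ 0.54858601 -0.1724421   0.19732507] [-0.09150827  0.70212444  0.09208349  0.70012009] 0.03936512552792778
pos [ 0.5484 -0.1725  0.197 ] shift [ 0.0269 -0.1037  0.0075] rot [ 0.0019 -0.0035 -0.0013]
```

View pics/w2.png

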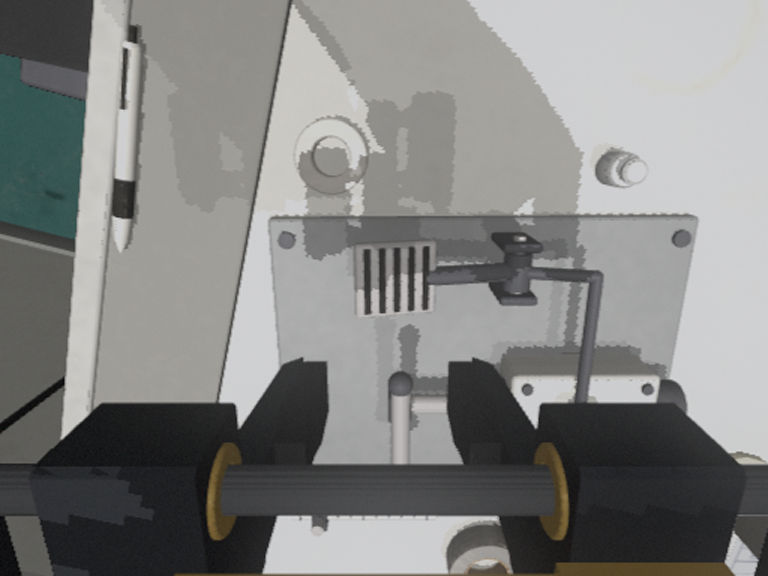

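View pics/c2.png

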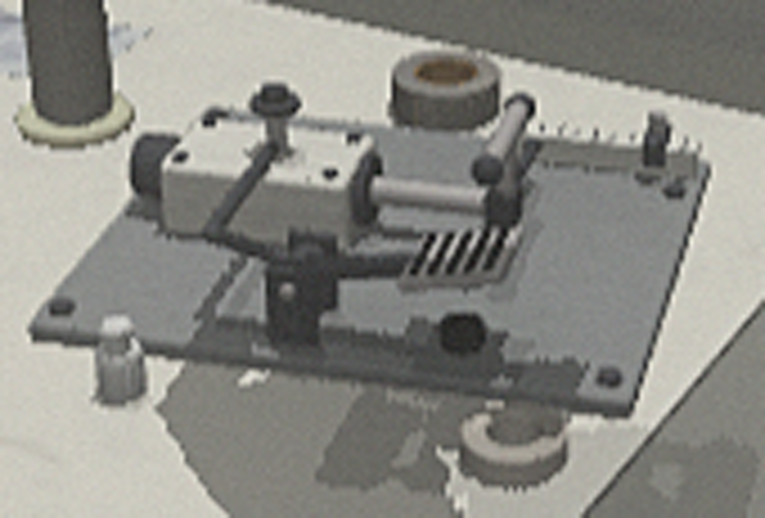

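```bash
python3 -m creep '[[[0,0,0,0,-0.036,-0.005,0.75],[0,0,0,0,-0.072,-0.01,0.75],[0,0,0,0,-0.108,-0.015,0.75],[0,0,0,0,-0.144,-0.02,0.75],[0,0,0,0,-0.18,-0.02,0.75]]]';  python3 -m creep '[[[0,0,0,0,0,0,0.75],[0,0,0,0,0,0,0.75],[0,0,0,0,0,0,0.75]]]'; python3 - <<'E'
from h import *
import cv2
s=readout.sense();im=optics.read_camera('wrist');print(s['ee_pos'].tolist(),s['tool_rot'].tolist(),s['finger_gap'])
cv2.imwrite('pics/w3.png',cv2.resize(im[:,:,::-1],None,fx=1.5,fy=1.5,interpolation=cv2.INTER_CUBIC))
import pickle;pickle.dump((s,im),open('w3.pkl','wb'))
E
```

```text
t: 5.27
ee_pos: [0.5747, -0.3538, 0.1967]
tool_rot: [-0.091, 0.703, 0.092, 0.7]
ft_force: [1.2, 0.5, -0.4]
finger_gap: 0.0663
t: 5.52
ee_pos: [0.5757, -0.3512, 0.1968]
tool_rot: [-0.091, 0.702, 0.092, 0.7]
ft_force: [-0.4, -0.5, -0.3]
finger_gap: 0.0667
[0.5756865763316857, -0.35119262354231356, 0.19683951107727105] [-0.090906266905359, 0.7022367034671518, 0.0924038222812168, 0.7000437104700966] 0.066692711312115
```

View pics/w3.png

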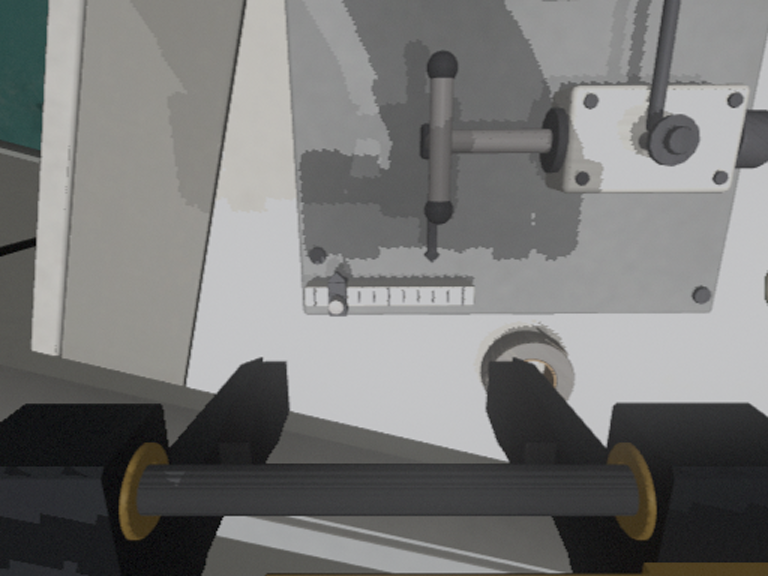

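```bash
python3 - <<'E'
import pickle,cv2
s,im=pickle.load(open('w3.pkl','rb'))
cv2.imwrite('pics/w3z.png',cv2.resize(im[120:215,195:325,::-1],None,fx=6,fy=6,interpolation=cv2.INTER_CUBIC))
E
```

```text
(no output)
```

View pics/w3z.png

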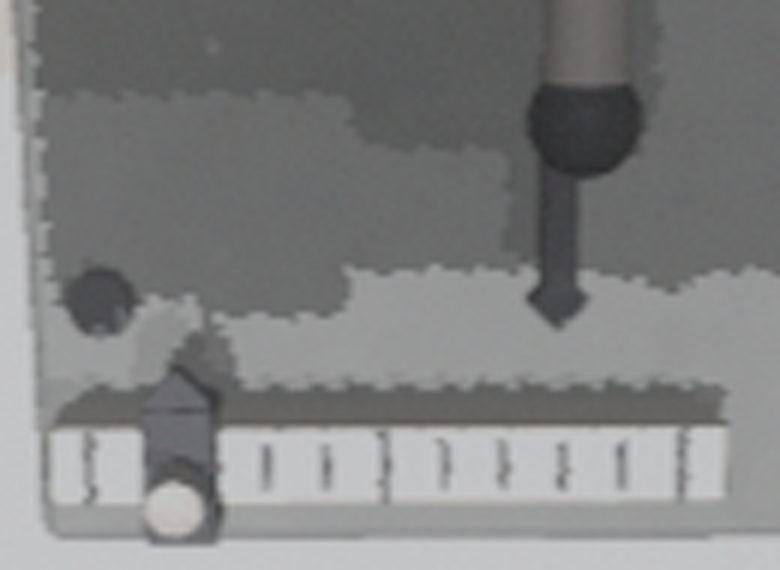

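```bash
python3 - <<'E'
from h import *
import pickle
s,im=pickle.load(open('w3.pkl','rb'))
f=lambda x,y:(195+x/6-.4,120+y/6-.4)
for z in (.028,.032):
  a=at('wrist',*f(557,327),z,s);b=at('wrist',*f(180,370),z,s);t1=at('wrist',*f(90,465),z,s);t2=at('wrist',*f(683,465),z,s)
  d=b-a;print(a.round(4),b.round(4),'x',d@gx,'y',d@gy, 'ticks',(t2-t1)@gx,'ptr-H',(a-H)@gx,(a-H)@gy)
g=lambda x,y:(x/1.5-.2,y/1.5-.2)
a=at('wrist',*g(442,65),.07,s);b=at('wrist',*g(438,212),.07,s);print(a,b,(a+b)/2,np.degrees(np.arctan2((a-b)[1],(a-b)[0]))-90)
a=at('wrist',*g(287,0),.01,s);b=at('wrist',*g(304,312),.01,s);print(np.degrees(np.arctan2((a-b)[1],(a-b)[0]))-90)
b=at('wrist',*g(304,314),.01,s);a=at('wrist',*g(712,312),.01,s);print(np.degrees(np.arctan2((a-b)[1],(a-b)[0])))
E
```

```text
[ 0.6016 -0.3415  0.028 ] [ 0.5431 -0.3648  0.028 ] x -0.06253648117178952 y -0.0075281007479678546 ticks 0.10019071850930357 ptr-H 0.0007106210053857329 -0.07334839739005397
[ 0.601  -0.3407  0.032 ] [ 0.5432 -0.3636  0.032 ] x -0.06174500475410339 y -0.007432823333883458 ticks 0.09892268120555277 ptr-H 0.00035326131498388165 -0.07238020910158453
[ 0.57142707 -0.23248691  0.07      ] [ 0.59091826 -0.30464092  0.07      ] [ 0.58117267 -0.26856391  0.07      ] 15.11668783878585
14.953039519144113
15.283170639917122
```

```bash
sed -i 's/14.8/15.0/; s/H=np.array(\[0.5822,-0.2708,0.07\])/H=np.array([0.5817,-0.2698,0.07])/' h.py; python3 - <<'E'
from h import *
plan(H+[0,0,.05],1); plan(H-[0,0,.019],1)
E
```

```text
pos [ 0.576  -0.3504  0.1972] shift [0.0773 0.0762 0.0264] rot [-0.0007 -0.0023 -0.0025]
pos [ 0.576  -0.3504  0.1972] shift [0.1463 0.0761 0.0266] rot [-0.0007 -0.0023 -0.0025]
```

```bash
python3 -m creep '[[[0,0,0,0,0.03,0.010,0.75],[0,0,0,0.02,0.06,0.020,0.75],[0,-0.002,-0.002,0.05,0.076,0.026,0.75],[0,-0.002,-0.002,0.077,0.076,0.0265,0.75],[0,-0.002,-0.002,0.077,0.076,0.0265,0.75]]]';  python3 -m creep '[[[0,0,0,0,0,0,0.75],[0,0,0,0,0,0,0.75]]]'; python3 - <<'E'
from h import *
import cv2
plan(H-[0,0,.019],1)
im=optics.read_camera('scene')
cv2.imwrite('pics/c3.png',cv2.resize(im[120:260,130:300,::-1],None,fx=4,fy=4,interpolation=cv2.INTER_CUBIC))
E
```

```text
t: 5.98
ee_pos: [0.58, -0.2658, 0.1164]
tool_rot: [-0.092, 0.703, 0.095, 0.699]
ft_force: [-0.6, 0.9, -0.3]
finger_gap: 0.0661
t: 6.15
ee_pos: [0.5827, -0.2727, 0.1232]
tool_rot: [-0.093, 0.7, 0.09, 0.702]
ft_force: [-0.3, -0.3, 1.2]
finger_gap: 0.0663
pos [ 0.5827 -0.2727  0.1232] shift [ 0.0722  0.0033 -0.0004] rot [-0.0021  0.0019  0.0035]
```

View pics/c3.png

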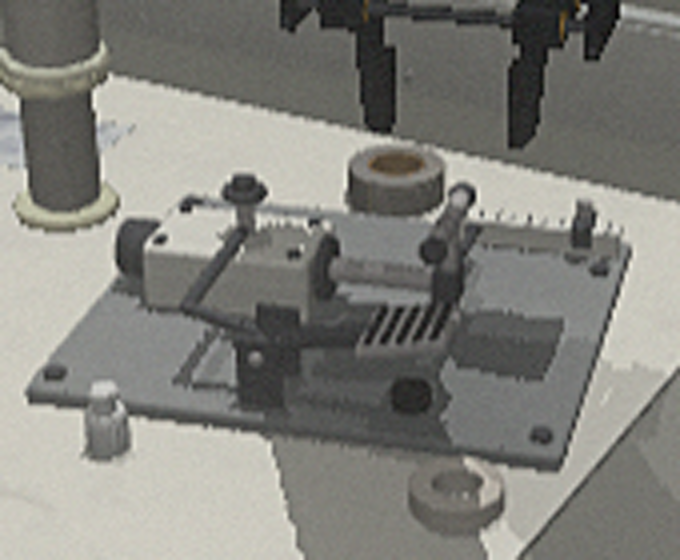

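```bash
python3 -m creep '[[[0,0,0,0.02,0.001,0,0.75],[0,0,0,0.04,0.002,0,0.75],[0,0,0,0.057,0.002,0,0.75],[0,0,0,0.069,0.002,0,0.75],[0,0,0,0.069,0.002,0,0.75]]]';  python3 -m creep '[[[0,0,0,0,0,0,0],[0,0,0,0,0,0,0],[0,0,0,0,0,0,0],[0,0,0,0,0,0,0],[0,0,0,0,0,0,0]]]' 45;python3 -m creep '[[[0,0,0,0,0,0,0],[0,0,0,0,0,0,0]]]'; python3 - <<'E'
from h import *
plan(H-[0,0,.019],1)
E
```

```text
t: 6.62
ee_pos: [0.5811, -0.2702, 0.0517]
tool_rot: [-0.092, 0.701, 0.091, 0.701]
ft_force: [-0.6, 0.7, 0.3]
finger_gap: 0.0659
t: 7.03
ee_pos: [0.5823, -0.2703, 0.0535]
tool_rot: [-0.093, 0.7, 0.091, 0.702]
ft_force: [-0.5, 0.0, -0.6]
finger_gap: 0.0346
t: 7.2
ee_pos: [0.582, -0.27, 0.0529]
tool_rot: [-0.092, 0.701, 0.091, 0.702]
ft_force: [-0.2, -0.1, -1.0]
finger_gap: 0.0215
pos [ 0.582  -0.27    0.0529] shift [ 0.0019  0.0003 -0.0002] rot [-0.0017  0.0013  0.0021]
```

```bash
python3 -m creep '[[[0,0,0,0,0,0,0],[0,0,0,0,0,0,0],[0,0,0,0,0,0,0],[0,0,0,0,0,0,0],[0,0,0,0,0,0,0]]]' 45; python3 - <<'E'
from h import *
s=readout.sense();print(s['ft_force'],s['wrist_torque'])
A=R.from_quat(s['tool_rot']).as_matrix();print(A.T@gx,s['ee_pos'])
E
```

```text
t: 7.62
ee_pos: [0.5827, -0.2698, 0.0528]
tool_rot: [-0.093, 0.7, 0.091, 0.702]
ft_force: [4.7, 0.2, -2.4]
finger_gap: 0.0107
[ 4.65172448  0.15735037 -2.35464821] [-0.00397259 -0.7346949   0.04288628]
[0.00217421 0.0012976  0.99999679] [ 0.58267076 -0.26981772  0.05278014]
```

```bash
python3 -m creep '[[[0,0,0,0,0,-0.003,0],[0,0,0,0,0,-0.009,0],[0,0,0,0,0,-0.016,0],[0,0,0,0,0,-0.023,0],[0,0,0,0,0,-0.03,0]]]'; python3 -m creep '[[[0,0,0,0,0,-0.007,0],[0,0,0,0,0,-0.014,0],[0,0,0,0,0,-0.020,0],[0,0,0,0,0,-0.025,0],[0,0,0,0,0,-0.025,0]]]'; python3 - <<'E'
from h import *
import cv2
s=readout.sense();im=optics.read_camera('wrist');print((s['ee_pos']-H)@gx,(s['ee_pos']-H)@gy,s['ft_force'],s['wrist_torque'])
cv2.imwrite('pics/w4.png',cv2.resize(im[:,:,::-1],None,fx=1.5,fy=1.5))
im=optics.read_camera('side')
cv2.imwrite('pics/s4.png',cv2.resize(im[110:240,210:380,::-1],None,fx=4.5,fy=4.5,interpolation=cv2.INTER_CUBIC))
im=optics.read_camera('scene')
cv2.imwrite('pics/c4.png',cv2.resize(im[120:260,130:300,::-1],None,fx=4,fy=4,interpolation=cv2.INTER_CUBIC))
E
```

```text
t: 8.03
ee_pos: [0.5547, -0.2774, 0.0528]
tool_rot: [-0.093, 0.699, 0.091, 0.703]
ft_force: [8.2, 0.4, -6.8]
finger_gap: 0.0113
t: 8.45
ee_pos: [0.5307, -0.284, 0.0528]
tool_rot: [-0.093, 0.699, 0.091, 0.703]
ft_force: [10.3, -0.3, -9.6]
finger_gap: 0.0107
-0.05295515585398125 -0.0004729357564055284 [10.25984378 -0.34528922 -9.59806454] [-0.04884838 -2.01989784  0.03572573]
```

View pics/w4.png

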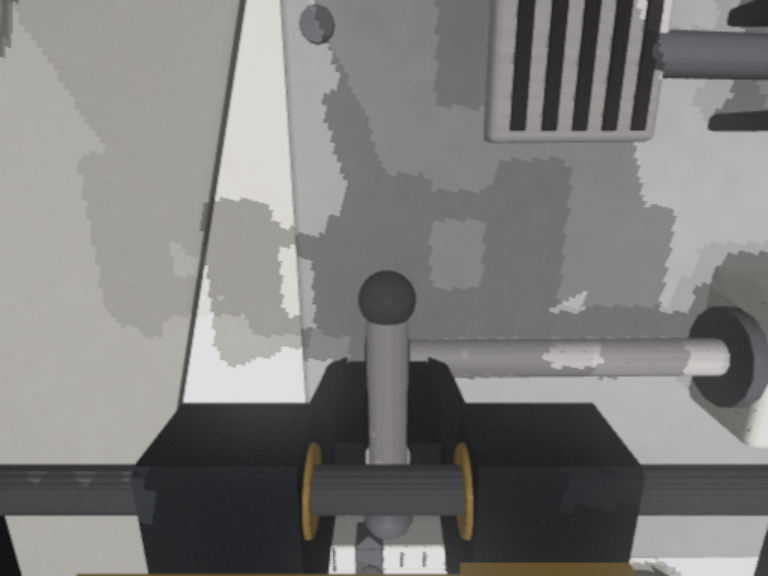

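View pics/s4.png

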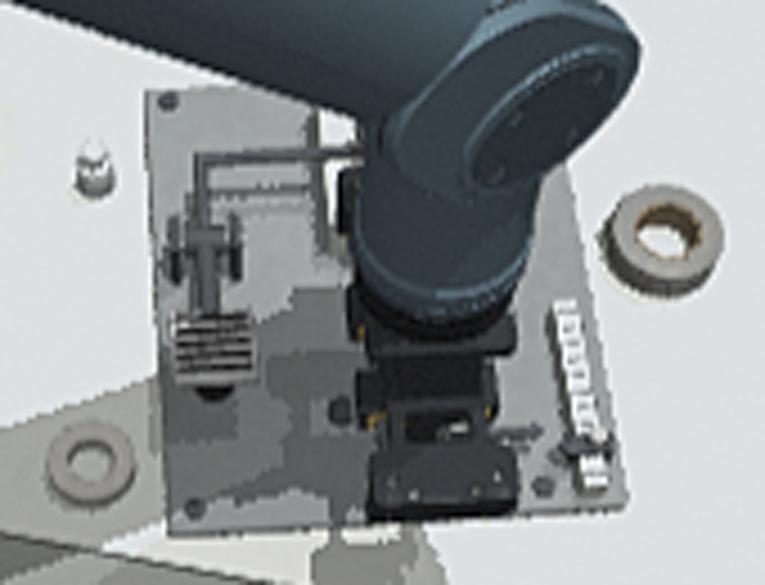

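View pics/c4.png

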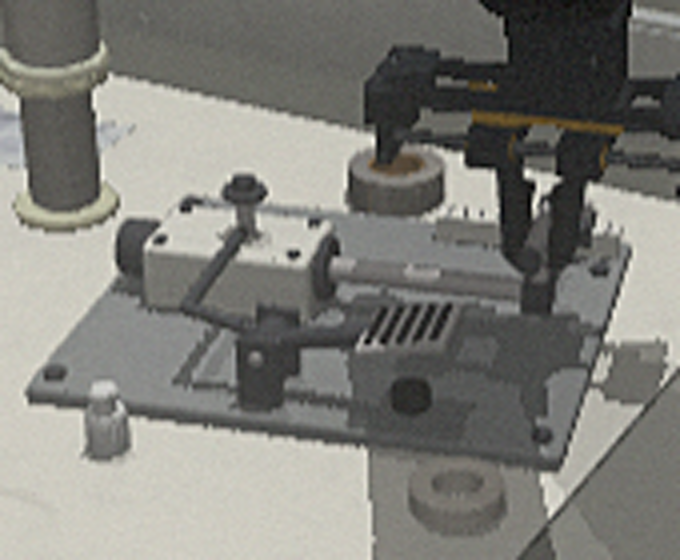

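```bash
python3 -m creep '[[[0,0,0,0,0,-0.004,0],[0,0,0,0,0,-0.008,0],[0,0,0,0,0,-0.008,0],[0,0,0,0,0,-0.008,0],[0,0,0,0,0,-0.008,0]]]'; python3 - <<'E'
from h import *
import cv2
s=readout.sense();print((s['ee_pos']-[.5827,-.2698,.0528])@gx,s['ft_force'])
ims=[optics.read_camera('side').astype(float) for _ in range(4)]
im=(sum(ims)/4).astype('uint8')
np.save('s5.npy',im)
cv2.imwrite('pics/s5.png',cv2.resize(im[190:225,310:360,::-1],None,fx=14,fy=14,interpolation=cv2.INTER_CUBIC))
im=optics.read_camera('scene')
cv2.imwrite('pics/c5.png',cv2.resize(im[160:205,240:300,::-1],None,fx=12,fy=12,interpolation=cv2.INTER_CUBIC))
E
```

```text
t: 9.02
ee_pos: [0.5245, -0.2856, 0.0528]
tool_rot: [-0.094, 0.699, 0.091, 0.703]
ft_force: [11.1, -1.0, -8.9]
finger_gap: 0.0108
-0.06035256658572349 [11.08026671 -0.9712081  -8.93682997]
```

View pics/s5.png

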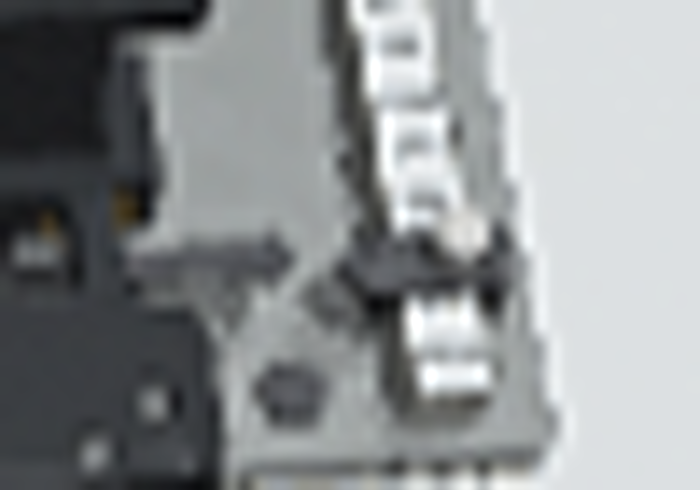

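View pics/c5.png

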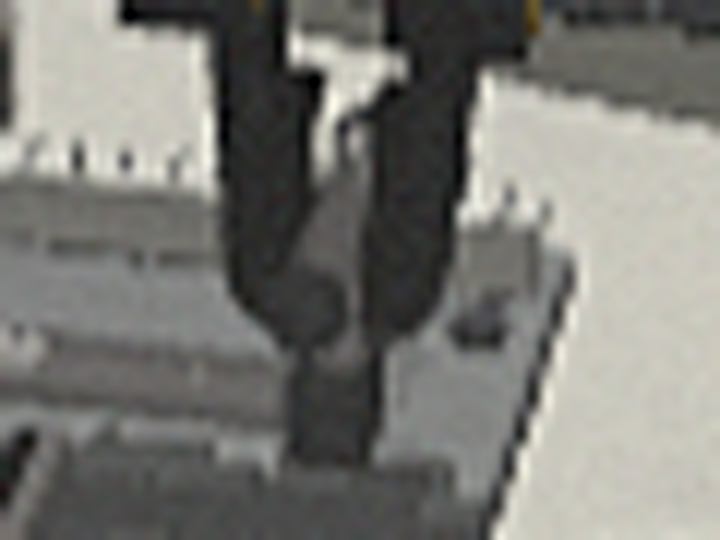

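```bash
python3 - <<'E'
from h import *
f=lambda x,y:(310+x/14-.46,190+y/14-.46)
a=at('side',*f(293,257),.032)
for q in ((345,263),(345,268)):
  for z in (.03,.034):
    b=at('side',*f(*q),z);d=b-a;print(z,d@gx,d@gy)
a=at('wrist',0,0,0,readout.sense())
# per-px
print((at('side',340,210,.032)-at('side',340,209,.032))@gx)
# predicted side pixels of mark / pointer from wrist measurement
print((np.array(proj('side',[.5432,-.3636,.032]))-[310,190]+.46)*14)
E
```

```text
0.03 -0.0007857888458673081 -0.009239198155045808
0.034 -0.0026709992463732277 -0.008367840746373824
0.03 -0.001739530899982575 -0.009099624087882216
0.034 -0.0036207243607047 -0.00822885453272966
-0.002657237862483295
[328.30980434 259.2462776 ]
```

```bash
python3 -m creep '[[[0,0,0,0,0,-0.0015,0],[0,0,0,0,0,-0.0015,0],[0,0,0,0,0,-0.0015,0],[0,0,0,0,0,-0.0015,0],[0,0,0,0,0,-0.0015,0]]]'; python3 - <<'E'
from h import *
import cv2,pickle
s=readout.sense();print((s['ee_pos']-[.5827,-.2698,.0528])@gx,s['ft_force'])
ims=[optics.read_camera('side').astype(float) for _ in range(6)]
im=(sum(ims)/6).astype('uint8')
cv2.imwrite('pics/s6.png',cv2.resize(im[198:218,320:350,::-1],None,fx=24,fy=24,interpolation=cv2.INTER_CUBIC))
s=readout.sense();im=optics.read_camera('wrist');pickle.dump((s,im),open('w6.pkl','wb'))
cv2.imwrite('pics/w6.png',cv2.resize(im[280:384,180:340,::-1],None,fx=5,fy=5,interpolation=cv2.INTER_CUBIC))
E
```

```text
t: 9.68
ee_pos: [0.5231, -0.286, 0.0528]
tool_rot: [-0.094, 0.699, 0.091, 0.703]
ft_force: [11.9, -0.0, -9.5]
finger_gap: 0.0109
-0.06174548129412443 [11.92680852 -0.04587618 -9.51748554]
```

View pics/s6.png

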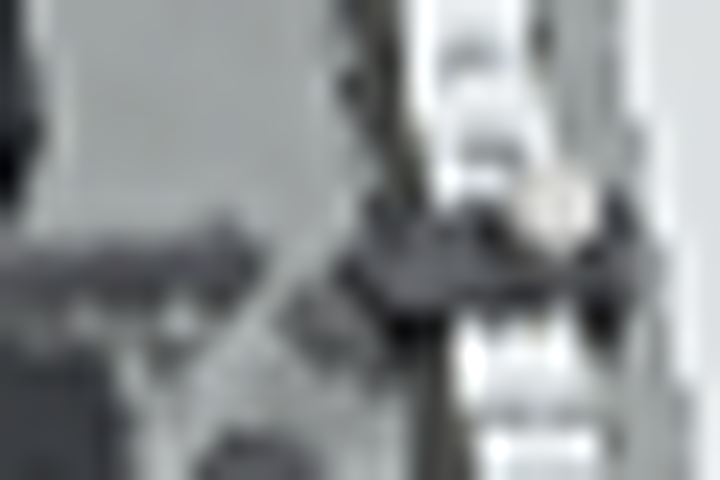

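View pics/w6.png

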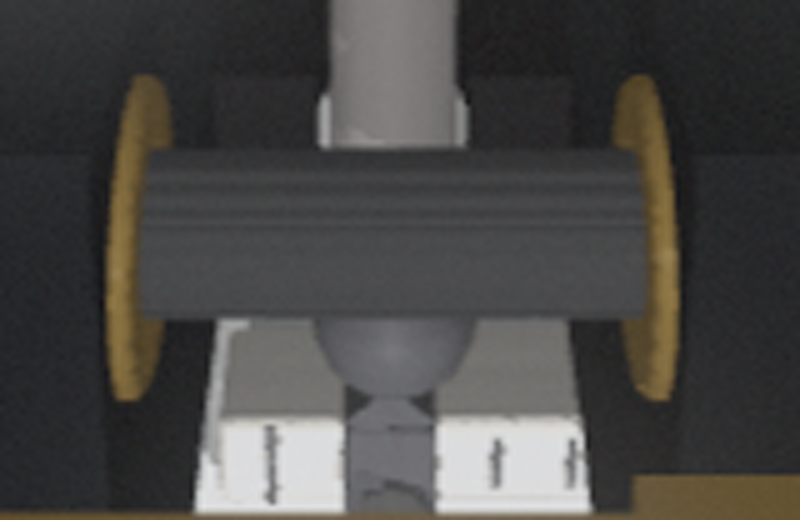

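```bash
python3 - <<'E'
from h import *
import pickle
s,im=pickle.load(open('w6.pkl','rb'))
s3,_=pickle.load(open('w3.pkl','rb'))
f=lambda x,y:(180+x/5-.4,280+y/5-.4)
bar=at('wrist',*f(393.5,100),.07,s); ball=at('wrist',*f(394,335),.07,s)
print('bar',(bar-H)@gx,(bar-H)@gy,'ball',(ball-H)@gx,(ball-H)@gy)
for z in (.028,.032,.036):
  n=at('wrist',*f(389.5,400),z,s);c=at('wrist',*f(390.5,470),z,s)
  print(z,'nose',(n-H)@gx,(n-H)@gy,'collar',(c-H)@gx,(c-H)@gy)
g=lambda x,y:(195+x/6-.4,120+y/6-.4)
# in w3: bar points and pointer tip, nose
for nm,q,z in(('ptr',(557,327),.032),('nose',(180,370),.032),('ball',(586,122),.07),('bar',(588,70),.07)):
  p=at('wrist',*g(*q),z,s3);print(nm,(p-H)@gx,(p-H)@gy)
print(s['tool_rot'],s3['tool_rot'],R.from_quat(s['tool_rot']).as_matrix().T@gx,R.from_quat(s3['tool_rot']).as_matrix().T@gx)
E
```

```text
bar -0.06170539572520834 -0.012368968368170806 ball -0.06163780775075571 -0.03919097911375016
0.028 nose -0.06191367321718757 -0.08826952390802231 collar -0.06178082135123238 -0.09995528167384957
0.032 nose -0.06192926394921285 -0.08435125127865947 collar -0.06179951051125469 -0.09576446880752748
0.036 nose -0.06194485468123816 -0.08043297864929669 collar -0.0618181996712769 -0.09157365594120542
ptr 0.0003361503827723766 -0.07348608177432608
nose -0.06143758196606406 -0.08070319050511554
ball 0.0002578367783533981 -0.035052509363473705
bar 0.00032112482021790553 -0.0279252922060778
[-0.09363974  0.69870587  0.09101956  0.70338975] [-0.09090627  0.7022367   0.09240382  0.70004371] [ 6.08384824e-03 -8.42146306e-05  9.99981490e-01] [-0.0027961   0.00183134  0.99999441]
```

```bash
python3 -m creep '[[[0,0,0,0,0,-0.0003,0],[0,0,0,0,0,-0.0003,0],[0,0,0,0,0,-0.0003,0],[0,0,0,0,0,-0.0003,0],[0,0,0,0,0,-0.0003,0]]]'; python3 -m creep '[[[0,0,0,0,0,0,0],[0,0,0,0,0,0,0],[0,0,0,0,0,0,0],[0,0,0,0,0,0,0],[0,0,0,0,0,0,0]]]'; python3 - <<'E'
from h import *
import cv2
im=optics.read_camera('side');cv2.imwrite('pics/s7.png',cv2.resize(im[100:290,190:390,::-1],None,fx=3,fy=3,interpolation=cv2.INTER_CUBIC))
s=readout.sense();im=optics.read_camera('wrist')
cv2.imwrite('pics/w7.png',cv2.resize(im[280:384,180:340,::-1],None,fx=5,fy=5,interpolation=cv2.INTER_CUBIC))
E
```

```text
t: 10.45
ee_pos: [0.5229, -0.2861, 0.0528]
tool_rot: [-0.094, 0.699, 0.091, 0.703]
ft_force: [11.1, 0.5, -9.7]
finger_gap: 0.0112
t: 10.87
ee_pos: [0.5228, -0.2861, 0.0528]
tool_rot: [-0.094, 0.699, 0.091, 0.703]
ft_force: [10.6, -0.4, -9.5]
finger_gap: 0.0111
```

View pics/s7.png

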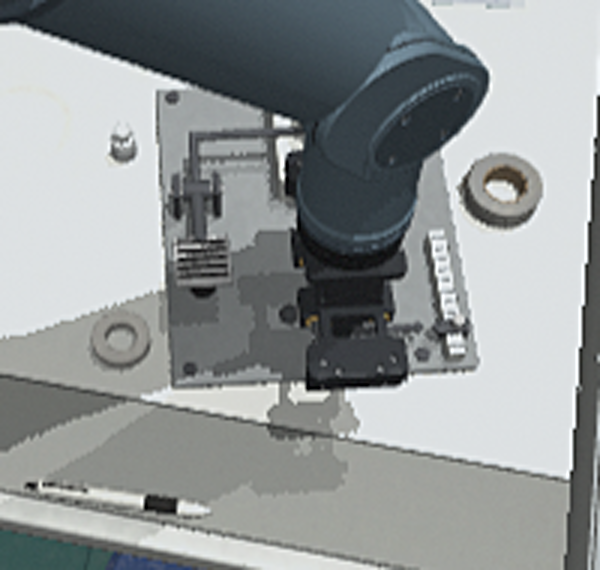

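View pics/w7.png

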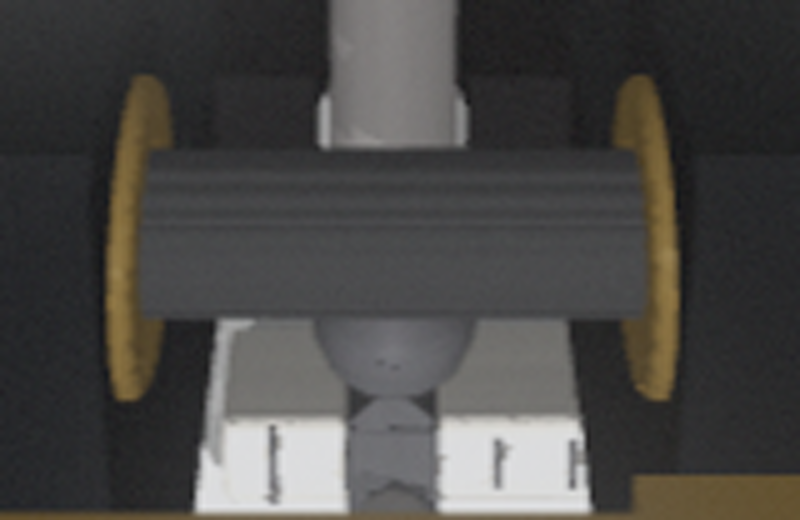

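The bystanders have not moved. The pedal is up, the handle is gripped, and the bar (x≈393) lines up with the collar (x≈392) in the wrist crop. I'm handing in.

```bash
python3 -c "
from plant import ticket,readout
print(ticket.hand_in()); s=readout.sense(); print(s['t'],s['ee_pos'],s['finger_gap'])"
```

```text
the job is handed in; nothing more can be done
None
the job is handed in; nothing more can be done
```

The job is done and handed in: the gauge is unlocked and the arm is still holding the handle, drawn about 62 mm, with the pointer level with the index mark.

- **Pedal:** I pressed the tread with closed fingers down to z ≈ 33 mm, where the force rose sharply to about 53 N at the stop. After release, the camera showed the pin raised and the pedal back up.
- **Handle:** I gripped the crossbar with the jaws along the pull direction at a 45 N grip setting. The wrist reads about 11 N of spring pull, and the hold was steady at the last check (t ≈ 11 s).
- **Alignment:** From above, the wrist camera put the mark 61.8 mm from the pointer's home position. The close-up wrist view at the end put the bar, which the pointer sits directly under, within about 0.3 mm of the nose.
- **Disagreement:** The coarser side view suggested up to about 1 mm more draw, within its pixel and height uncertainty. I added only 0.3 mm for that.
- **Bystanders:** The tape roll, ring, weight and marker looked unmoved in the last side picture.
- **Unexplained reading:** While I held the handle the wrist also read a steady force of about 9.5 N downward. I did not find its cause.

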